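Seat a tube block in the corner of a tilted nest and close the keeper

ROBOT

A 7-joint arm with a two-finger parallel gripper is mounted at the origin on a cart in front of the work surface, level with it; the furniture and walls round the work are solid. World frame = base frame: x ahead of the robot, y to its left, z up, the work surface at z = 0. Lengths are in m, angles in rad, forces in N, time in s.
With the tool pointing down it reaches from about 0.4 to 0.85 m from the base axis. Payload 10.4 kg.
Tool frame: the origin (TCP) lies at the very end of the fingers, on their centre line; the grasp point (between the pads) lies 19 mm behind it (manip.grip_point_offset is the distance from the TCP to the grasp point, in m); z points along the fingers, y is the line along which they close (so a half turn about z gives the same grasp; the last joint's range is limited). The gripper opens to 85 mm and grips with 20 to 120 N. Pads are 22 mm wide; open, the fingers measure 114 mm over their backs; the gripper's body (76 mm by 85 mm) begins 54 mm behind the grasp point. The pads swing forward as they close: fully open they stand 13 mm farther back than shut.
Start: joints at [-1.343, 0.332, -0.065, 1.46, 0.022, 1.35, -0.088], TCP at [0.155, 0.605, 0.231] pointing down, gripper open.
Joint ranges: [-2.6, 2.6], [-0.5, 2.12], [-1.47, 1.34], [0.16, 2.42], [-1.27, 4.41], [0.06, 2.06], [-2.6, 2.6]. Speed limits (rad/s): [2.22, 2.22, 2.79, 2.79, 3.14, 3.14, 3.14].

INTERFACE

Orientations are given as a unit quaternion [x, y, z, w].
In Python, from workcell import manip gives the robot as it stands. The module is installed in compiled form; this text tells all that it offers.
- The arm moves only by the shell command python3 -m inch 'ROWS' [OPENING] [FORCE]. ROWS is JSON, a list of rows, each a list of 2 entries, a list of its own where there are three numbers: the shift along the tool's x, y, z each as a share of 0.08 m, from -1 to 1, then the turn, a rotation vector about the tool's x, y, z each as a share of 45 degrees, from -1 to 1. A call has exactly 10 rows; each row is the pose to reach, as a shift and turn from the pose commanded when the call began, along the tool's axes at that moment; what a row does not reach only later rows make up. A row lasts 1/10 s, in which the tool goes at most 50 mm and 8.59 degrees, less where a joint would pass 70% of its speed; a pose out of reach is approached as far as the arm can. A call with a number of a shift or a turn outside -1 to 1 is refused whole. A call with a gripper value outside its range is refused whole. OPENING is the opening, from 0 (shut) to 1 (fully open), set as the call begins (- or left out, the last holds). The fingers move at their own pace and stop on an object; FORCE is the grip in N (left out, the last holds). Time passes only in rows, so rows that repeat a pose let the fingers close, or fill a call up. It gives the time, the measured TCP pose, the force, the opening and the grip force at its end, in the units of the state.
- manip.get_obs(): the state, without advancing time (a new reading comes with each control period).
- manip.camera(name): name is "scene" or "top" or "wrist"; returns the picture (420x560x3 uint8, red, green, blue); there is no depth.
- manip.camera_params(name): a dict with "fov_y" (degrees; the focal length in pixels is half the picture's height over the tangent of half this angle, whatever the lens; pixels are square), "cx", "cy" (the principal point, pixels), "k1" (the pictures are not rectified: a ray, as slopes to the right and down, at radius r is drawn at 1 + k1 r^2 times it, then the intrinsics apply), "camera_from_world" (4x4, takes a point from world to camera coordinates); the wrist camera has in their place "T_tool_cam" (4x4, takes a point from camera to tool coordinates, whose origin is the TCP and whose axes are the flange's). Camera axes: x right, y up, looking along -z (the intrinsics and any distortion apply to the point x, -y, -z); pixel columns grow to the right and rows downward; lengths in m; the calibration is good to about 2 mm. A picture is of the moment at which its call begins: read the wrist's pose just before it. camera_params takes no time and is no camera call.
- manip.hand_in(): hands the job in; it is judged then, once.
The state is a dict: "clock": time; "joint_pos": joint angles; "joint_velocities": joint speeds; "tau": joint torques, N m; "position": TCP position; "ee_rot": TCP orientation; "ft_force": force on the tool from outside, world axes, zero at the start; "torque": the same for the moment, N m; "grip_width": opening from 0.0 (shut) to 1.0 (fully open); "grasp_force": force on a finger pad.
Only numpy, scipy, OpenCV 4.12 (cv2) and the standard library are available. Lean on these libraries where they do the work, as an engineer would, in place of code of your own. Each camera call takes 0.05 s, during which the arm holds its last target. There are 200 camera calls.

TASK

Take the aluminium tube block and set it down gently, holes up and its long side along the side fence, on the bare white plate of the tilted nest, and let it go so that it slides and settles fully home in the low corner, lying flat and touching both steel fences. Only after it lies there by itself, slide the blue keeper up to it by its black post until the rubber pad bears on the block with a light push of about 5 newtons, and let go so that it stays pressed. Never ram or drop the block or force the keeper, and leave the bottle, the film roll and the tip box where they stand.

Things in the scene. Friction and masses are not known exactly. Their poses are not given: they have to be found in the camera images.
- block_center (a point): Centre of the loose aluminium tube block (about 0.25 kg), a solid cuboid 60 x 40 x 44 mm along its own x, y, z, with six round dark tube holes on its top (+z) face and a small red mark on one long side. It starts upright on the worktop. Turned half round it fits the nest just as well.
- block: The same tube block; origin at the centre of its 60 x 40 mm underside, 22 mm below its centre; axes as above.
- nest_plate: Tilted white plate of the fixed nest. Origin: the low inner corner, where the plate face meets both fences. z points out of the face; x runs up the slope along the side fence, y up the slope along the lower fence. It drops about 17 degrees along -x (to the robot) and 15 along -y. Plate x = -10 to 120, y = -10 to 190 mm. Two guide rails 8 mm high carry the keeper from y = 100 mm on.
- seat (a point): Where the block's centre lies when seated: plate x = 30, y = 20, z = 22 mm, block flat, its 60 mm side along plate x; axes of the plate. The face is smooth (friction about 0.2, differs from day to day): the block slides down it by its own weight, but rubbing along one fence may hold it short of the other, and then it needs a light push.
- low_fence (a point): Top of the inner face (plate x = 0) of the lower steel fence, beside the seat; the fence stands 14 mm above the plate, is 10 mm thick and runs from y = -10 to 85 mm; axes of the plate.
- side_fence (a point): Top of the inner face (plate y = 0) of the side steel fence, beside the seat; the fence stands 14 mm above the plate, is 10 mm thick and runs from x = 0 to 90 mm; axes of the plate.
- keeper: Blue sliding keeper; origin mid-width on its rubber front face, level with the plate face; axes of the plate. Pad 34 mm wide, 1.5 to 13.5 mm above the plate. Slides only along plate y at x = 30 mm; starts with its face at y = 83 to 98 mm, meets a seated block at y = 40 mm. Drags with about 5 N all the way and stays where left; the push on the block comes on top of that. Bears up stiffly: stop by feel.
- keeper_post (a point): Centre of the grip of the black square post on the keeper, 16 x 16 mm, sides parallel to the plate's x and y. This point lies 40 mm above the plate face and 52 mm behind (+y of) the rubber face; the post's top is 55.5 mm above the plate face. The blue body below is 38 mm wide, its top 13.5 mm above the face.
- amber_bottle: Bystander: amber reagent bottle with black cap, 50 mm wide, 98 mm tall, loose; origin at the centre of its underside.
- film_roll: Bystander: roll of sealing film, 84 mm wide, 52 mm tall, loose; origin at the centre of its underside.
- tip_box: Bystander: blue pipette tip box with clear lid, 92 x 121 x 63 mm, loose; origin at the centre of its underside.
There are look-alikes about, which are no part of the job. Of the things shaped like the block, the aluminium one is meant.

How it is judged:
On the way:
1. the block lies by itself, let go, flat in the low corner against both fences, the keeper still drawn back (x of block_center in the frame of nest_plate between 0.028 and 0.032 m and y of block_center in the frame of nest_plate between 0.018 and 0.022 m and z of block_center in the frame of nest_plate between 0.02 and 0.024 m and angle between the x axis of block_center and the x axis of nest_plate, either way round below 0.04 rad and angle between the z axis of block_center and the z axis of nest_plate, either way round below 0.04 rad and linear speed of block below 0.01 m/s and contact force between the fingers and block below 0.05 N and y of keeper in the frame of nest_plate above 0.06 m), for 0.3 s.
At the end, for the whole second after the job is handed in: The block is at rest within 2 mm of its seat in the corner (centre at x 30, y 20, z 22 mm of the plate), square to the fences and flat within 0.04 rad; the keeper's rubber face is against it (face within 1.5 mm of y = 40 mm) and still presses on it with more than 1 N after being let go (x of block_center in the frame of nest_plate between 0.028 and 0.032 m and y of block_center in the frame of nest_plate between 0.018 and 0.022 m and z of block_center in the frame of nest_plate between 0.02 and 0.024 m and angle between the x axis of block_center and the x axis of nest_plate, either way round below 0.04 rad and angle between the z axis of block_center and the z axis of nest_plate, either way round below 0.04 rad and linear speed of block below 0.01 m/s and contact force between keeper and block above 1 N and y of keeper in the frame of nest_plate below 0.0415 m); the robot touches nothing.
It fails at once if the block is dropped on, rammed into or pressed against the plate or the fences with more than 25 N (contact force between block and nest_plate above 25 N).
It fails at once if the keeper is forced against the block with more than 10 N (contact force between keeper and block above 10 N).
It fails at once if the bottle, the film roll or the tip box is moved more than 20 mm (distance of any of amber_bottle, film_roll, tip_box from where it was at the start of the episode above 0.02 m).
It fails at once if the block is dropped or let race free at more than 0.5 m/s (linear speed of block above 0.5 m/s and contact force between the fingers and block below 0.05 N).
It also fails if it takes over 53 s, if anything falls off the work surface, if the arm or the gripper's body presses on something with over 40 N, if the wrist force passes 120 N, or if a joint passes its speed limit or range.

## Working session

There is one attempt and no reset: what is moved stays moved. The work goes in short steps, Python scripts to look and compute and a shell command to move; the robot and the scene stay as the last step left them, time stands still between calls to the robot, and variables do not carry over. Pictures are saved under pics/ and viewed, at most 10 in all, crops included, and the job is handed in when it is done.

```bash
mkdir -p pics; cat > h.py <<'E'
import numpy as np, cv2
from workcell import manip
from scipy.spatial.transform import Rotation as R
def snap(n,f):
    o=manip.get_obs(); im=manip.camera(n); cv2.imwrite('pics/'+f,im[:,:,::-1]); 
    np.savez('pics/'+f+'.npz',p=np.array(o['position']),q=np.array(o['ee_rot'])); return im
def cam(n,f=None):
    c=manip.camera_params(n)
    if n=='wrist':
        d=np.load('pics/'+f+'.npz'); T=np.eye(4);T[:3,:3]=R.from_quat(d['q']).as_matrix();T[:3,3]=d['p']
        W=T@np.array(c['T_tool_cam'])
    else: W=np.linalg.inv(np.array(c['camera_from_world']))
    fl=210/np.tan(np.radians(c['fov_y'])/2)
    return c,W,fl
def ray(n,uv,f=None):
    c,W,fl=cam(n,f); a=(uv[0]-c['cx'])/fl;b=(uv[1]-c['cy'])/fl
    rd=np.hypot(a,b); r=rd
    for _ in range(30): r=rd/(1+c['k1']*r*r)
    s=r/rd if rd>0 else 1
    d=W[:3,:3]@np.array([a*s,-b*s,-1]); return W[:3,3],d/np.linalg.norm(d)
def onz(n,uv,z,f=None):
    o,d=ray(n,uv,f); return o+d*(z-o[2])/d[2]
def proj(n,P,f=None):
    c,W,fl=cam(n,f); q=np.linalg.inv(W)@np.append(P,1); a=q[0]/-q[2];b=-q[1]/-q[2]; k=1+c['k1']*(a*a+b*b)
    return np.array([c['cx']+fl*a*k,c['cy']+fl*b*k])
def tri(rays):
    A=0;B=0
    for o,d in rays:
        M=np.eye(3)-np.outer(d,d);A=A+M;B=B+M@o
    x=np.linalg.solve(A,B); return x,[np.linalg.norm((np.eye(3)-np.outer(d,d))@(x-o)) for o,d in rays]
E
python3 - <<'E'
from h import *
a=snap('scene','s1.png');b=snap('top','t1.png')
o=manip.get_obs();print(o, manip.grip_point_offset)
for n in('scene','top'):print(n,cam(n)[1].round(3).tolist(),manip.camera_params(n)['k1'])
print(manip.camera_params('wrist'))
E
```

```text
{'clock': 0.1, 'joint_pos': array([-1.34261397,  0.33280133, -0.06471951,  1.46083704,  0.02163855,
        1.34987817, -0.08849818]), 'joint_velocities': array([-0.00033273, -0.00138059, -0.00083754, -0.00174448, -0.00076035,
        0.00197199,  0.00042299]), 'tau': array([ 1.20414148e-03, -6.26741409e+01,  4.90154838e-02, -3.92429924e+01,
        1.63531752e-02,  6.91352077e-03,  5.71283863e-05]), 'position': array([0.15502504, 0.60513944, 0.23060982]), 'ee_rot': array([ 1.25039252e-01,  9.92151606e-01, -6.12591006e-04, -3.43089269e-05]), 'ft_force': array([-0.59556657,  0.24438482,  0.37737009]), 'torque': array([-0.02243727,  0.0146308 , -0.01052044]), 'grasp_force': 0.0, 'grip_width': 1.0001366435217274} 0.0187
scene [[-0.89, 0.224, -0.398, -0.062], [-0.456, -0.44, 0.773, 1.316], [-0.002, 0.87, 0.494, 0.904], [0.0, 0.0, 0.0, 1.0]] 0.04116393436348934
top [[0.006, 0.993, -0.118, 0.411], [-1.0, 0.007, 0.002, 0.057], [0.003, 0.118, 0.993, 1.55], [0.0, 0.0, 0.0, 1.0]] -0.09614202473252223
{'fov_y': 69.51306412112987, 'cx': 275.5788954917172, 'cy': 210.61272443549223, 'k1': -0.01976873249070179, 'T_tool_cam': array([[ 1.21510208e-04,  9.53028712e-01,  3.02879941e-01,
         7.79864000e-02],
       [ 9.99999769e-01, -3.18220827e-04,  6.00117010e-04,
         7.15215992e-05],
       [ 6.68311447e-04,  3.02879798e-01, -9.53028531e-01,
        -1.42677477e-01],
       [ 0.00000000e+00,  0.00000000e+00,  0.00000000e+00,
         1.00000000e+00]])}
```

View pics/s1.png

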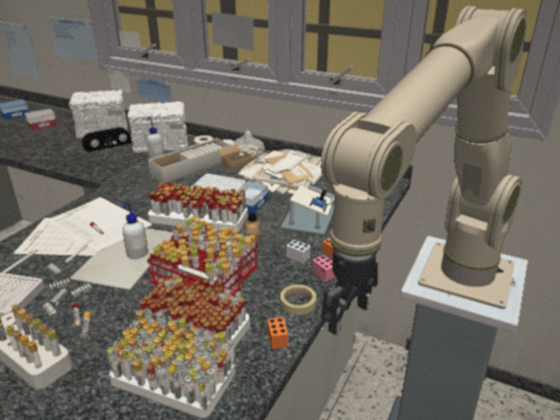

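View pics/t1.png

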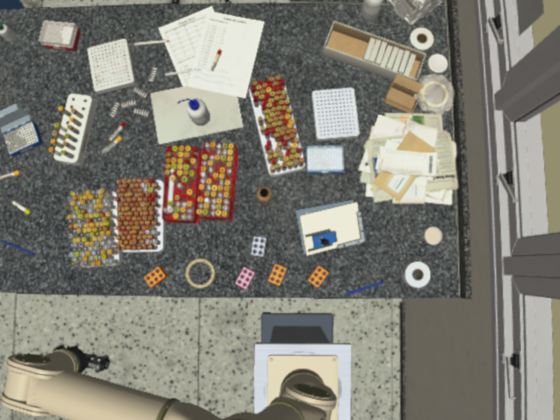

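The top view shows the aluminium block at about (259,246), the nest at about (330,228) with the blue keeper at (323,240), the bottle at (264,193), the tip box at (325,158), and orange and pink look-alikes along the edge. I'll enlarge both views.

```bash
python3 - <<'E'
from h import *
a=cv2.imread('pics/t1.png')[180:290,235:375]; b=cv2.imread('pics/s1.png')[175:290,225:345]
a=cv2.resize(a,None,fx=4,fy=4,interpolation=2)[:440,:400+160];b=cv2.resize(b,(480,460),interpolation=2)
cv2.imwrite('pics/c1.png',np.hstack([cv2.resize(a,(400,314)) ,cv2.resize(b,(328,314))]))
for uv,z in(((259,246),.04),((330,228),.05),((323,240),.08),((264,193),.098),((325,158),.063),((418,273),.05)):print(uv,onz('top',uv,z).round(3))
E
```

```text
(259, 246) [0.47  0.143 0.04 ]
(330, 228) [ 0.53  -0.089  0.05 ]
(323, 240) [ 0.489 -0.063  0.08 ]
(264, 193) [0.637 0.126 0.098]
(325, 158) [ 0.76  -0.072  0.063]
(418, 273) [ 0.384 -0.376  0.05 ]
```

View pics/c1.png

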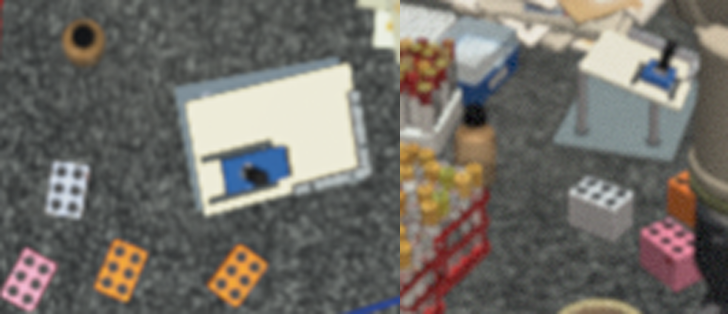

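The crop shows the aluminium block upright (long axis roughly along world x). The nest's steel fences are on its right and bottom sides in the image, and the keeper with its post is at bottom-left. I'll move over to look from close by.

```bash
M='python3 -m inch'
$M '[[[-0.1,-0.1,-0.04],[0,0,0]],[[-0.2,-0.2,-0.08],[0,0,0]],[[-0.3,-0.3,-0.12],[0,0,0]],[[-0.4,-0.45,-0.16],[0,0,0]],[[-0.5,-0.6,-0.2],[0,0,0]],[[-0.6,-0.75,-0.25],[0,0,0]],[[-0.7,-0.9,-0.3],[0,0,0]],[[-0.8,-1,-0.3],[0,0,0]],[[-0.8,-1,-0.3],[0,0,0]],[[-0.8,-1,-0.3],[0,0,0]]]' 1
$M '[[[-0.3,-0.3,-0.04],[0,0,0]],[[-0.4,-0.4,-0.08],[0,0,0]],[[-0.5,-0.5,-0.12],[0,0,0]],[[-0.6,-0.6,-0.16],[0,0,0]],[[-0.7,-0.7,-0.2],[0,0,0]],[[-0.8,-0.8,-0.25],[0,0,0]],[[-0.8,-0.9,-0.3],[0,0,0]],[[-0.8,-1,-0.3],[0,0,0]],[[-0.8,-1,-0.3],[0,0,0]],[[-0.8,-1,-0.3],[0,0,0]]]'
```

```text
clock: 1.1
position: [0.1972, 0.5121, 0.2553]
ee_rot: [0.125, 0.992, 0.0, -0.0]
ft_force: [-0.3, 0.2, 0.2]
grip_width: 1.0
grasp_force: 0.0
clock: 2.1
position: [0.239, 0.4188, 0.2793]
ee_rot: [0.125, 0.992, 0.0, -0.0]
ft_force: [0.2, -0.8, 0.1]
grip_width: 1.002
grasp_force: 0.0
```

```bash
M='python3 -m inch'
$M '[[[-0.2,-0.25,-0.04],[0,0,0]],[[-0.4,-0.5,-0.08],[0,0,0]],[[-0.6,-0.75,-0.12],[0,0,0]],[[-0.77,-1,-0.16],[0,0,0]],[[-0.77,-1,-0.16],[0,0,0]],[[-0.77,-1,-0.16],[0,0,0]],[[-0.77,-1,-0.16],[0,0,0]],[[-0.77,-1,-0.16],[0,0,0]],[[-0.77,-1,-0.16],[0,0,0]],[[-0.77,-1,-0.16],[0,0,0]]]' >/dev/null
$M '[[[-0.2,-0.25,-0.04],[0,0,0]],[[-0.4,-0.5,-0.08],[0,0,0]],[[-0.6,-0.75,-0.12],[0,0,0]],[[-0.77,-1,-0.16],[0,0,0]],[[-0.77,-1,-0.16],[0,0,0]],[[-0.77,-1,-0.16],[0,0,0]],[[-0.77,-1,-0.16],[0,0,0]],[[-0.77,-1,-0.16],[0,0,0]],[[-0.77,-1,-0.16],[0,0,0]],[[-0.77,-1,-0.16],[0,0,0]]]' >/dev/null
$M '[[[-0.2,-0.25,-0.04],[0,0,0]],[[-0.4,-0.5,-0.08],[0,0,0]],[[-0.6,-0.75,-0.12],[0,0,0]],[[-0.77,-1,-0.16],[0,0,0]],[[-0.77,-1,-0.16],[0,0,0]],[[-0.77,-1,-0.16],[0,0,0]],[[-0.77,-1,-0.16],[0,0,0]],[[-0.77,-1,-0.16],[0,0,0]],[[-0.77,-1,-0.16],[0,0,0]],[[-0.77,-1,-0.16],[0,0,0]]]'
python3 -c "
from h import *
im=snap('wrist','w1.png')"
```

```text
clock: 5.1
position: [0.3587, 0.1407, 0.3176]
ee_rot: [0.125, 0.992, -0.0, -0.0]
ft_force: [0.1, -0.4, 0.6]
grip_width: 1.001
grasp_force: 0.0
```

View pics/w1.png

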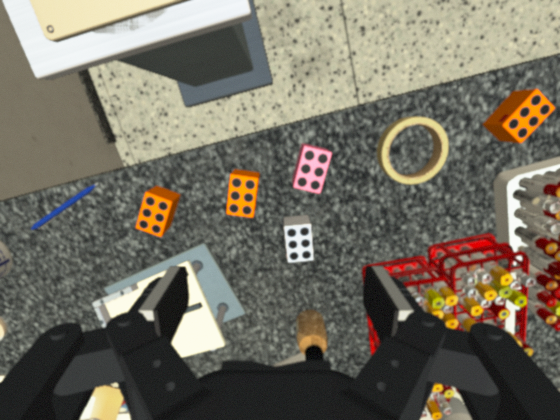

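The wrist view shows the aluminium block at about (298,240), its top face below its front side. The nest is at bottom left, partly behind the left finger. I'll measure the block's top face now.

```bash
python3 - <<'E'
from h import *
f='w1.png';im=cv2.imread('pics/'+f)
c=im[205:275,270:330].astype(int)
m=((c.min(2)>185)&(c.max(2)-c.min(2)<25)).astype(np.uint8)
m=cv2.morphologyEx(m,3,np.ones((9,9)))
n,l,s,ce=cv2.connectedComponentsWithStats(m);k=1+s[1:,4].argmax()
cn=cv2.findContours((l==k).astype(np.uint8),0,2)[0][0]+[270,205]
P=np.array([onz('wrist',p[0],.044,f)[:2] for p in cn])
r=cv2.minAreaRect((P*1000).astype(np.float32));print(r,s[k]);b=cv2.boxPoints(r);print(b)
d=np.load('pics/'+f+'.npz');print(d['p'],R.from_quat(d['q']).as_matrix().round(3))
cv2.imwrite('pics/c2.png',cv2.resize(np.hstack([c.astype(np.uint8),np.dstack([m*255]*3)]),None,fx=5,fy=5))
# top view check
for p in b: print(proj('top',[*(p/1000),.044]).round(1))
E
```

```text
((469.0982360839844, 147.83079528808594), (39.18867492675781, 59.401275634765625), 81.77564239501953) [ 14  19  29  38 956]
[[436.9001  132.68665]
 [495.69043 124.1893 ]
 [501.2964  162.97495]
 [442.50604 171.47229]]
[0.358718   0.14065603 0.31761141] [[-0.969  0.248 -0.   ]
 [ 0.248  0.969 -0.   ]
 [ 0.    -0.    -1.   ]]
[261.9 256.2]
[264.7 238.2]
[252.8 236.4]
[250.  254.4]
```

View pics/c2.png

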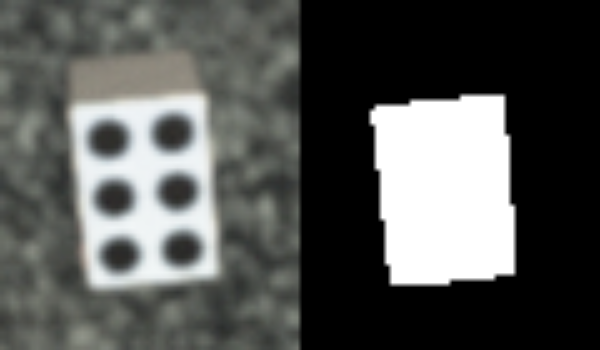

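```bash
M='python3 -m inch'
$M '[[[-0.1,0,0.2],[0,0,0]],[[-0.2,0.1,0.4],[0,0,0]],[[-0.4,0.1,0.6],[0,0,0]],[[-0.5,0.2,0.8],[0,0,0]],[[-0.66,0.21,1],[0,0,0]],[[-0.66,0.21,1],[0,0,0]],[[-0.66,0.21,1],[0,0,0]],[[-0.66,0.21,1],[0,0,0]],[[-0.66,0.21,1],[0,0,0]],[[-0.66,0.21,1],[0,0,0]]]' >/dev/null
$M '[[[-0.1,0,0.2],[0,0,0]],[[-0.2,0.1,0.4],[0,0,-0.05]],[[-0.4,0.1,0.6],[0,0,-0.1]],[[-0.5,0.2,0.8],[0,0,-0.137]],[[-0.66,0.21,1],[0,0,-0.137]],[[-0.66,0.21,1],[0,0,-0.137]],[[-0.66,0.21,1],[0,0,-0.137]],[[-0.66,0.21,1],[0,0,-0.137]],[[-0.66,0.21,1],[0,0,-0.137]],[[-0.66,0.21,1],[0,0,-0.137]]]'
python3 - <<'E'
from h import *
f='w2.png';snap('wrist',f);im=cv2.imread('pics/'+f)
d=np.load('pics/'+f+'.npz');Rm=R.from_quat(d['q']).as_matrix()
u=proj('wrist',[.4693,.148,.044],f).astype(int);print(u)
y0,x0=max(u[1]-80,0),u[0]-70
c=im[y0:u[1]+80,x0:u[0]+70].astype(int)
m=((c.min(2)>185)&(c.max(2)-c.min(2)<25)).astype(np.uint8)
m=cv2.morphologyEx(m,3,np.ones((17,17)))
n,l,s,ce=cv2.connectedComponentsWithStats(m);k=1+s[1:,4].argmax()
cn=cv2.findContours((l==k).astype(np.uint8),0,2)[0][0]+[x0,y0]
P=np.array([onz('wrist',p[0],.044,f)[:2] for p in cn])
r=cv2.minAreaRect((P*1000).astype(np.float32));print(r,s[k])
t=np.append(np.array(r[0])/1000,.014)-d['p'];print(d['p'],'rows',(Rm.T@t/.08).round(3),'tool y yaw',np.degrees(np.arctan2(Rm[1,1],Rm[0,1])))
E
```

```text
clock: 7.15
position: [0.4695, 0.147, 0.1584]
ee_rot: [0.071, 0.997, 0.001, 0.0]
ft_force: [0.3, -0.6, -0.2]
grip_width: 0.996
grasp_force: 0.0
[276 206]
((469.173828125, 148.01385498046875), (39.59306335449219, 59.24005889892578), 81.80410766601562) [  48   47   46   65 2871]
[0.469487   0.14697937 0.15836447] rows [0.007 0.01  1.805] tool y yaw 81.8119449851162
```

```bash
M='python3 -m inch'
$M '[[[0,0,0.2],[0,0,0]],[[0,0,0.4],[0,0,0]],[[0,0,0.6],[0,0,0]],[[0,0,0.8],[0,0,0]],[[0,0,1],[0,0,0]],[[0,0,1],[0,0,0]],[[0,0,1],[0,0,0]],[[0,0,1],[0,0,0]],[[0,0,1],[0,0,0]],[[0,0,1],[0,0,0]]]'
$M '[[[0,0.01,0.2],[0,0,0]],[[0,0.01,0.4],[0,0,0]],[[0,0.01,0.6],[0,0,0]],[[0,0.01,0.7],[0,0,0]],[[0,0.01,0.8],[0,0,0]],[[0,0.01,0.8],[0,0,0]],[[0,0.01,0.8],[0,0,0]],[[0,0.01,0.8],[0,0,0]],[[0,0.01,0.8],[0,0,0]],[[0,0.01,0.8],[0,0,0]]]'
$M '[[[0,0,0],[0,0,0]],[[0,0,0],[0,0,0]],[[0,0,0],[0,0,0]],[[0,0,0],[0,0,0]],[[0,0,0],[0,0,0]],[[0,0,0],[0,0,0]],[[0,0,0],[0,0,0]],[[0,0,0],[0,0,0]],[[0,0,0],[0,0,0]],[[0,0,0],[0,0,0]]]' 0 40
```

```text
clock: 8.2
position: [0.4698, 0.1469, 0.0783]
ee_rot: [0.072, 0.997, 0.0, 0.0]
ft_force: [-0.4, 0.5, -0.8]
grip_width: 1.003
grasp_force: 0.0
clock: 9.2
position: [0.4698, 0.1477, 0.014]
ee_rot: [0.072, 0.997, 0.0, 0.0]
ft_force: [-0.2, -0.9, 0.3]
grip_width: 1.001
grasp_force: 0.0
clock: 10.2
position: [0.4697, 0.1475, 0.0138]
ee_rot: [0.072, 0.997, 0.0, 0.0]
ft_force: [-0.8, -0.3, 3.8]
grip_width: 0.461
grasp_force: 41.2
```

```bash
M='python3 -m inch'
$M '[[[0,0,-0.1],[0,0,0]],[[0,0,-0.2],[0,0,0]],[[0,0,-0.4],[0,0,0]],[[0,0,-0.6],[0,0,0]],[[0,0,-0.8],[0,0,0]],[[0,0,-1],[0,0,0]],[[-0.1,-0.2,-1],[0,0,0]],[[-0.2,-0.4,-1],[0,0,0]],[[-0.3,-0.6,-1],[0,0,0]],[[-0.4,-0.8,-1],[0,0,0]]]'
$M '[[[-0.1,-0.1,-0.2],[0,0,0]],[[-0.2,-0.2,-0.4],[0,0,0]],[[-0.3,-0.3,-0.6],[0,0,0]],[[-0.4,-0.4,-0.8],[0,0,0]],[[-0.5,-0.5,-1],[0,0,0]],[[-0.6,-0.6,-1],[0,0,0]],[[-0.7,-0.7,-1],[0,0,0]],[[-0.7,-0.8,-1],[0,0,0]],[[-0.7,-0.8,-1],[0,0,0]],[[-0.7,-0.8,-1],[0,0,0]]]'
$M '[[[-0.1,-0.1,-0.2],[0,0,-0.05]],[[-0.2,-0.2,-0.4],[0,0,-0.1]],[[-0.3,-0.3,-0.6],[0,0,-0.2]],[[-0.4,-0.4,-0.8],[0,0,-0.3]],[[-0.5,-0.5,-1],[0,0,-0.4]],[[-0.6,-0.6,-1],[0,0,-0.47]],[[-0.6,-0.7,-1],[0,0,-0.47]],[[-0.6,-0.8,-1],[0,0,-0.47]],[[-0.6,-0.8,-1],[0,0,-0.47]],[[-0.6,-0.8,-1],[0,0,-0.47]]]'
python3 -c "
from h import *
im=snap('wrist','w3.png')"
```

```text
clock: 11.2
position: [0.4921, 0.0789, 0.0942]
ee_rot: [0.071, 0.997, 0.0, 0.0]
ft_force: [-0.1, -0.1, -3.3]
grip_width: 0.46
grasp_force: 40.9
clock: 12.2
position: [0.5378, 0.0083, 0.173]
ee_rot: [0.072, 0.997, -0.0, -0.001]
ft_force: [-0.3, -0.0, -2.8]
grip_width: 0.463
grasp_force: 41.1
clock: 13.2
position: [0.5764, -0.0616, 0.2534]
ee_rot: [-0.112, 0.994, 0.0, -0.0]
ft_force: [-0.3, -0.1, -3.3]
grip_width: 0.46
grasp_force: 41.1
```

View pics/w3.png

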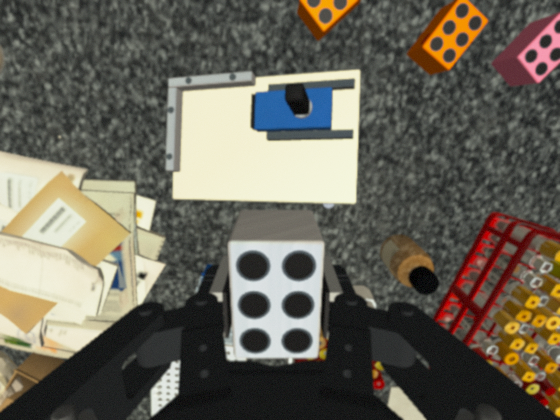

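The view shows the nest. The lower fence runs along the top from (168,78) to (255,75), the side fence along the left from (172,85) to (175,170). Plate corners are at about (360,70), (356,203) and (172,199), and the post at (297,98). I'll fit the four plate edges and compute the pose.

```bash
cat > nest.py <<'E'
from h import *
def und(f,uv):
    c,W,fl=cam('wrist',f); K=np.array([[fl,0,c['cx']],[0,fl,c['cy']],[0,0,1]])
    return cv2.undistortPoints(np.array(uv,np.float64).reshape(-1,1,2),K,np.array([c['k1'],0,0,0.])).reshape(-1,2)
def edge(im,P,Q,half=9):
    # subpixel strongest gradient of brightness of (R) across the segment P-Q
    P,Q=np.array(P,float),np.array(Q,float);t=(Q-P)/np.linalg.norm(Q-P);n=np.array([-t[1],t[0]])
    s=np.arange(-half,half+.01,.5);out=[]
    g=cv2.GaussianBlur(im[:,:,2].astype(np.float32),(0,0),.7)
    for a in np.linspace(0,1,60):
        xy=(P+(Q-P)*a)[None]+s[:,None]*n
        v=cv2.remap(g,xy[:,0].astype(np.float32),xy[:,1].astype(np.float32),1).ravel()
        d=np.abs(np.gradient(v));i=d.argmax()
        w=slice(max(i-3,0),i+4);out.append((xy[w]*d[w,None]).sum(0)/d[w].sum())
    return np.array(out)
def line(f,pts):
    u=und(f,pts)
    for _ in range(4):
        vx,vy,x,y=cv2.fitLine(u.astype(np.float32),cv2.DIST_HUBER,0,1e-4,1e-4).ravel()
        r=np.abs((u[:,0]-x)*vy-(u[:,1]-y)*vx); u=u[r<=max(.003,np.median(r)*2)]
    return np.cross([x,y,1],[x+vx,y+vy,1]),len(u),r.max()
def meet(a,b):
    p=np.cross(a,b);return p[:2]/p[2]
def nestpose(f,segs):
    im=cv2.imread('pics/'+f)
    L={k:line(f,edge(im,*v)) for k,v in segs.items()}
    print({k:(v[1],round(float(v[2]),4)) for k,v in L.items()})
    L={k:v[0] for k,v in L.items()}
    obj=np.array([[-10,190,0],[120,190,0],[120,-10,0],[-10,-10,0]],float)/1000
    img=np.array([meet(L['x-'],L['y+']),meet(L['x+'],L['y+']),meet(L['x+'],L['y-']),meet(L['x-'],L['y-'])])
    n,rv,tv,e=cv2.solvePnPGeneric(obj,img,np.eye(3),None,flags=cv2.SOLVEPNP_IPPE)
    W=cam('wrist',f)[1]@np.diag([1,-1,-1,1]); res=[]
    for a,b,er in zip(rv,tv,e.ravel()):
        T=np.eye(4);T[:3,:3]=cv2.Rodrigues(a)[0];T[:3,3]=b.ravel();T=W@T
        print('err px',er*302,'pos',T[:3,3].round(4),'xz,yz deg',np.degrees(np.arcsin(T[2,:2])).round(2),'yaw',np.degrees(np.arctan2(T[1,0],T[0,0])).round(2)); res.append(T)
    return res
E
python3 - <<'E'
from nest import *
r=nestpose('w3.png',{'x-':((270,72),(352,70)),'y+':((360,78),(357,195)),'x+':((185,199),(345,203)),'y-':((173,177),(172,194))})
np.save('T3.npy',np.array(r))
E
```

```text
{'x-': (51, 0.0011), 'y+': (57, 0.0009), 'x+': (57, 0.0009), 'y-': (60, 0.0014)}
err px 0.428951854671499 pos [ 0.4987 -0.1856  0.0378] xz,yz deg [16.31 12.62] yaw 11.43
err px 9.563082317502884 pos [ 0.4933 -0.166   0.1162] xz,yz deg [ -7.58 -19.13] yaw 10.15
```

```bash
cat > go.py <<'E'
from h import *
def rows(T,pxyz,opos=None):
    """tool target: TCP at plate point, tool z=-plate z, tool y=plate y"""
    o=manip.get_obs();p=np.array(o['position']);Rm=R.from_quat(o['ee_rot']).as_matrix()
    Rt=T[:3,:3]@np.diag([-1,1,-1]); tgt=(T@np.append(pxyz,1))[:3]
    print('plate tcp now',(np.linalg.inv(T)@np.append(p,1))[:3].round(4),'target',tgt.round(4))
    print('shift',(Rm.T@(tgt-p)/.08).round(3),'turn',(np.degrees(R.from_matrix(Rm.T@Rt).as_rotvec())/45).round(3))
def mk(pos,yaw,tx=17,ty=15):
    # x axis rises tx, y axis rises ty
    x=np.array([np.cos(np.radians(tx)),0,np.sin(np.radians(tx))]); s=np.sin(np.radians(ty))
    yx=-s*x[2]/x[0]; y=np.array([yx,np.sqrt(1-yx*yx-s*s),s]); T=np.eye(4)
    T[:3,:3]=R.from_euler('z',yaw,degrees=True).as_matrix()@np.column_stack([x,y,np.cross(x,y)]);T[:3,3]=pos;return T
E
python3 - <<'E'
from go import *
T=np.load('T3.npy')[0]; print(T.round(3)); T2=mk(T[:3,3],np.degrees(np.arctan2(T[1,0],T[0,0])),16.6,13.8)
rows(T2,[.05,.04,.12])
E
```

```text
[[ 0.941 -0.256 -0.223  0.499]
 [ 0.19   0.942 -0.277 -0.186]
 [ 0.281  0.218  0.935  0.038]
 [ 0.     0.     0.     1.   ]]
plate tcp now [0.1583 0.1474 0.1458] target [ 0.5086 -0.1746  0.173 ]
shift [ 1.144 -1.19   1.005] turn [-0.312 -0.371 -0.013]
```

```bash
M='python3 -m inch'
$M '[[[0.1,-0.1,0.1],[-0.05,-0.06,0]],[[0.25,-0.25,0.2],[-0.1,-0.12,0]],[[0.4,-0.4,0.35],[-0.15,-0.18,0]],[[0.55,-0.55,0.5],[-0.2,-0.24,0]],[[0.7,-0.7,0.6],[-0.25,-0.3,-0.01]],[[0.85,-0.85,0.75],[-0.312,-0.371,-0.013]],[[1,-1,0.85],[-0.312,-0.371,-0.013]],[[1,-1,0.85],[-0.312,-0.371,-0.013]],[[1,-1,0.85],[-0.312,-0.371,-0.013]],[[1,-1,0.85],[-0.312,-0.371,-0.013]]]'
python3 -c "
from h import *
im=snap('wrist','w4.png')"
```

```text
clock: 14.25
position: [0.5175, -0.1566, 0.1861]
ee_rot: [-0.117, 0.975, 0.137, 0.13]
ft_force: [0.1, 0.2, -2.0]
grip_width: 0.463
grasp_force: 41.1
```

View pics/w4.png

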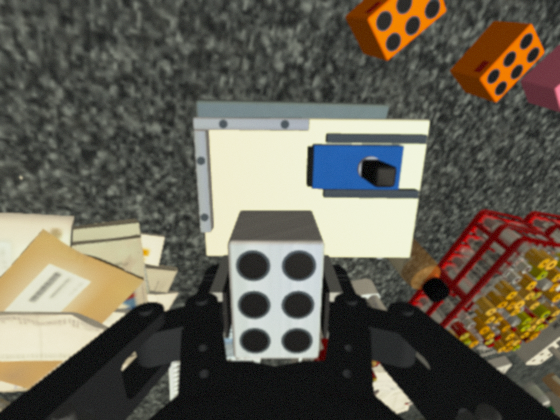

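The nest is in full view: fence inner edges along row 130 (x 210–308) and column 210 (rows 132–230), plate corners near (429,121), (411,257) and (206,256).

```bash
cat >> nest.py <<'E'
def corners(f,segs):
    im=cv2.imread('pics/'+f); L={k:line(f,edge(im,*v))[0] for k,v in segs.items()}
    img=[meet(L['x-'],L['y+']),meet(L['x+'],L['y+']),meet(L['x+'],L['y-']),meet(L['x-'],L['y-'])]
    W=cam('wrist',f)[1]; out=[]
    for a,b in img:
        d=W[:3,:3]@np.array([a,-b,-1]);out.append((W[:3,3],d/np.linalg.norm(d)))
    return out
S3={'x-':((270,72),(352,70)),'y+':((360,78),(357,195)),'x+':((185,199),(345,203)),'y-':((173,177),(172,194))}
S4={'x-':((318,121),(422,122)),'y+':((428,128),(412,250)),'x+':((332,257),(405,257)),'y-':((206,236),(207,252))}
E
python3 - <<'E'
from nest import *
r=nestpose('w4.png',S4); np.save('T4.npy',np.array(r))
a=corners('w3.png',S3);b=corners('w4.png',S4)
X=[]
for p,q in zip(a,b):
    x,e=tri([p,q]);X.append(x);print(x.round(4),np.round(e,4))
X=np.array(X);O=np.array([[-10,190,0],[120,190,0],[120,-10,0],[-10,-10,0]])/1000
w=np.ones(4); Rm,rs=R.align_vectors(X-X.mean(0),O-O.mean(0));t=X.mean(0)-Rm.apply(O.mean(0));M=Rm.as_matrix()
print('kabsch',t.round(4),np.degrees(np.arcsin(M[2,:2])).round(2),np.degrees(np.arctan2(M[1,0],M[0,0])).round(2),'rms',rs,
 [np.linalg.norm(X[i]-X[(i+1)%4]).round(4) for i in range(4)])
E
```

```text
{'x-': (60, 0.0015), 'y+': (56, 0.0022), 'x+': (57, 0.0013), 'y-': (60, 0.0009)}
err px 0.41309188839787775 pos [ 0.4994 -0.1846  0.035 ] xz,yz deg [16.29 14.37] yaw 11.12
err px 9.164690887982115 pos [ 0.5129 -0.1734 -0.0048] xz,yz deg [42.16 24.72] yaw -2.32
[ 0.4408 -0.0088  0.0786] [0.0002 0.0002]
[0.5629 0.0145 0.1168] [0.0001 0.0001]
[ 0.6143 -0.1725  0.0668] [0.0002 0.0002]
[ 0.4919 -0.1961  0.0345] [0.0008 0.0008]
kabsch [ 0.4985 -0.1854  0.0378] [15.91 13.67] 11.21 rms 0.003183622027244473 [np.float64(0.13), np.float64(0.2003), np.float64(0.1288), np.float64(0.1991)]
```

```bash
python3 - <<'E'
from go import *
T=mk([.499,-.185,.036],11.2,16.5,14.6); np.save('T.npy',T); print(T.round(3))
rows(T,[.036,.026,.036])
E
```

```text
[[ 0.941 -0.261 -0.218  0.499]
 [ 0.186  0.932 -0.311 -0.185]
 [ 0.284  0.252  0.925  0.036]
 [ 0.     0.     0.     1.   ]]
plate tcp now [0.0653 0.0595 0.126 ] target [ 0.5182 -0.1653  0.0861]
shift [ 0.37  -0.401  1.13 ] turn [-0.017  0.001  0.008]
```

```bash
M='python3 -m inch'
$M '[[[0.05,-0.05,0.1],[-0.017,0,0.008]],[[0.1,-0.1,0.2],[-0.017,0,0.008]],[[0.15,-0.15,0.3],[-0.017,0,0.008]],[[0.2,-0.2,0.4],[-0.017,0,0.008]],[[0.25,-0.25,0.55],[-0.017,0,0.008]],[[0.3,-0.3,0.7],[-0.017,0,0.008]],[[0.35,-0.35,0.85],[-0.017,0,0.008]],[[0.37,-0.4,0.95],[-0.017,0,0.008]],[[0.37,-0.4,1],[-0.017,0,0.008]],[[0.37,-0.4,1],[-0.017,0,0.008]]]'
python3 - <<'E'
from go import *
snap('wrist','w5.png'); T=np.load('T.npy'); rows(T,[.036,.026,.0145])
f='w5.png'
for P in ([0,0,.014],[0,.085,.014],[.09,0,.014],[-.01,.085,.014],[0,.04,.014]): print(P,proj('wrist',(T@[*P,1])[:3],f).round(1))
im=cv2.imread('pics/w5.png')[0:300,90:490];cv2.imwrite('pics/c5.png',cv2.resize(im,None,fx=2,fy=2,interpolation=2))
E
```

```text
clock: 15.3
position: [0.5145, -0.1695, 0.0943]
ee_rot: [-0.113, 0.975, 0.145, 0.128]
ft_force: [-0.3, 0.1, -2.1]
grip_width: 0.464
grasp_force: 41.2
plate tcp now [0.0345 0.0251 0.0463] target [ 0.5229 -0.1586  0.0662]
shift [-0.018  0.011  0.397] turn [-0.     0.    -0.003]
[0, 0, 0.014] [232.8 192.2]
[0, 0.085, 0.014] [375.9 191.8]
[0.09, 0, 0.014] [239.  319.9]
[-0.01, 0.085, 0.014] [377.5 175.1]
[0, 0.04, 0.014] [300.2 192. ]
```

View pics/c5.png

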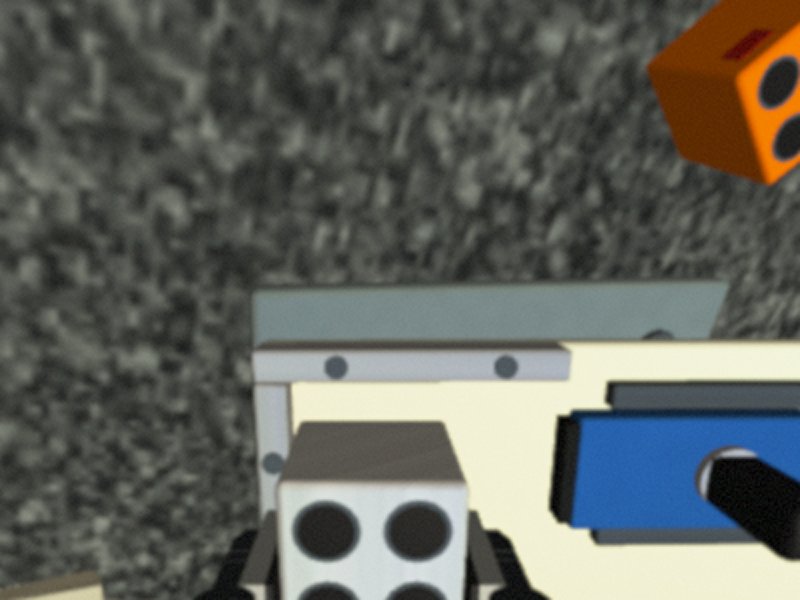

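The crop shows the fence inner corner at crop (290,380), against a predicted (286,384), so the frame holds to about 1–2 mm. The block hovers a few mm clear of both fences, and the keeper is drawn back. Descending straight.

```bash
M='python3 -m inch'
$M '[[[0,0,0.05],[0,0,0]],[[0,0,0.1],[0,0,0]],[[0,0,0.15],[0,0,0]],[[0,0,0.2],[0,0,0]],[[0,0,0.25],[0,0,0]],[[0,0,0.29],[0,0,0]],[[0,0,0.31],[0,0,0]],[[0,0,0.33],[0,0,0]],[[0,0,0.33],[0,0,0]],[[0,0,0.33],[0,0,0]]]'
$M '[[[0,0,0.005],[0,0,0]],[[0,0,0.01],[0,0,0]],[[0,0,0.015],[0,0,0]],[[0,0,0.02],[0,0,0]],[[0,0,0.025],[0,0,0]],[[0,0,0.03],[0,0,0]],[[0,0,0.035],[0,0,0]],[[0,0,0.04],[0,0,0]],[[0,0,0.04],[0,0,0]],[[0,0,0.04],[0,0,0]]]'
python3 -c "
from go import *
rows(np.load('T.npy'),[.034,.024,.0138]);snap('wrist','w6.png')"
```

```text
clock: 16.35
position: [0.5209, -0.1614, 0.071]
ee_rot: [-0.113, 0.975, 0.144, 0.129]
ft_force: [-1.0, 0.1, -2.4]
grip_width: 0.464
grasp_force: 41.2
clock: 17.35
position: [0.5215, -0.1604, 0.0679]
ee_rot: [-0.114, 0.975, 0.144, 0.129]
ft_force: [0.6, -0.6, -2.7]
grip_width: 0.46
grasp_force: 41.2
plate tcp now [0.0349 0.0251 0.017 ] target [ 0.5217 -0.1606  0.0645]
shift [ 0.011 -0.014  0.04 ] turn [-0.001  0.001 -0.003]
```

```bash
M='python3 -m inch'
$M '[[[0,0,0.004],[0,0,0]],[[0,0,0.008],[0,0,0]],[[0,0,0.012],[0,0,0]],[[0,0,0.016],[0,0,0]],[[0,0,0.02],[0,0,0]],[[0,0,0.024],[0,0,0]],[[0,0,0.028],[0,0,0]],[[0,0,0.03],[0,0,0]],[[0,0,0.03],[0,0,0]],[[0,0,0.03],[0,0,0]]]'
```

```text
clock: 18.4
position: [0.5221, -0.1597, 0.0658]
ee_rot: [-0.113, 0.975, 0.144, 0.129]
ft_force: [-0.3, 0.1, -2.5]
grip_width: 0.46
grasp_force: 41.2
```

```bash
M='python3 -m inch'
$M '[[[0,0,0.002],[0,0,0]],[[0,0,0.004],[0,0,0]],[[0,0,0.006],[0,0,0]],[[0,0,0.008],[0,0,0]],[[0,0,0.01],[0,0,0]],[[0,0,0.012],[0,0,0]],[[0,0,0.014],[0,0,0]],[[0,0,0.016],[0,0,0]],[[0,0,0.016],[0,0,0]],[[0,0,0.016],[0,0,0]]]'
```

```text
clock: 19.4
position: [0.5228, -0.1601, 0.0655]
ee_rot: [-0.113, 0.975, 0.144, 0.13]
ft_force: [-4.9, -2.8, 8.7]
grip_width: 0.459
grasp_force: 42.8
```

Contact felt (about 12 N). Backing off slightly and opening part-way.

```bash
M='python3 -m inch'
$M '[[[0,0,-0.005],[0,0,0]],[[0,0,-0.005],[0,0,0]],[[0,0,-0.005],[0,0,0]],[[0,0,-0.005],[0,0,0]],[[0,0,-0.005],[0,0,0]],[[0,0,-0.005],[0,0,0]],[[0,0,-0.005],[0,0,0]],[[0,0,-0.005],[0,0,0]],[[0,0,-0.005],[0,0,0]],[[0,0,-0.005],[0,0,0]]]' 0.56 20
python3 -c "
from go import *
im=snap('wrist','w7.png'); rows(np.load('T.npy'),[.034,.024,.0138])
im=cv2.imread('pics/w7.png')[100:400,90:490];cv2.imwrite('pics/c7.png',cv2.resize(im,None,fx=2,fy=2,interpolation=2))"
```

```text
clock: 20.4
position: [0.5222, -0.1593, 0.0649]
ee_rot: [-0.114, 0.975, 0.144, 0.129]
ft_force: [1.0, -0.6, -0.5]
grip_width: 0.557
grasp_force: 0.6
plate tcp now [0.0348 0.0252 0.0137] target [ 0.5217 -0.1606  0.0645]
shift [ 0.011 -0.015 -0.002] turn [-0.001  0.001 -0.003]
```

View pics/c7.png

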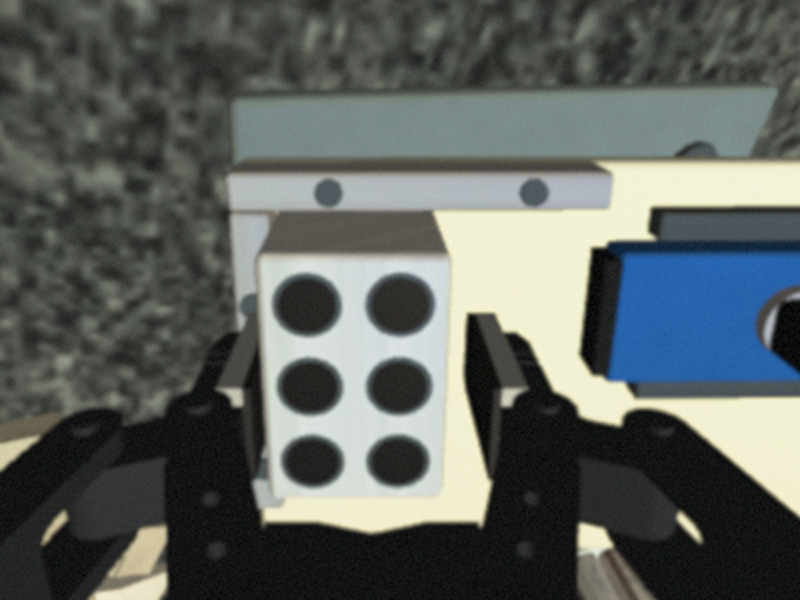

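The block has slid to the low fence and leans on the left finger, just short of the side fence. I'll open further so it follows home, then lift clear and check.

```bash
M='python3 -m inch'
$M '[[[0,0,0],[0,0,0]],[[0,0,0],[0,0,0]],[[0,0,0],[0,0,0]],[[0,0,0],[0,0,0]],[[0,0,0],[0,0,0]],[[0,0,0],[0,0,0]],[[0,0,0],[0,0,0]],[[0,0,0],[0,0,0]],[[0,0,0],[0,0,0]],[[0,0,0],[0,0,0]]]' 0.85
$M '[[[0,0,-0.05],[0,0,0]],[[0,0,-0.15],[0,0,0]],[[0,0,-0.3],[0,0,0]],[[0,0,-0.45],[0,0,0]],[[0,0,-0.6],[0,0,0]],[[0,0,-0.7],[0,0,0]],[[0,0,-0.8],[0,0,0]],[[0,0,-0.9],[0,0,0]],[[0,0,-0.9],[0,0,0]],[[0,0,-0.9],[0,0,0]]]'
python3 - <<'E'
from go import *
f='w8.png';snap('wrist',f); T=np.load('T.npy'); rows(T,[.034,.024,.0138])
for P in ([0,0,.044],[0,.04,.044],[.06,0,.044],[.06,.04,.044],[0,0,.014],[0,.085,.014],[.09,0,.014],[.03,.14,.0555]): print(P,proj('wrist',(T@[*P,1])[:3],f).round(1))
im=cv2.imread('pics/w8.png')[60:360,130:530];cv2.imwrite('pics/c8.png',cv2.resize(im,None,fx=2,fy=2,interpolation=2))
E
```

```text
clock: 21.45
position: [0.5223, -0.1593, 0.0649]
ee_rot: [-0.114, 0.975, 0.144, 0.129]
ft_force: [-0.7, -0.5, -0.4]
grip_width: 0.848
grasp_force: 0.0
clock: 22.45
position: [0.5065, -0.1816, 0.1315]
ee_rot: [-0.114, 0.974, 0.144, 0.129]
ft_force: [-0.2, -0.2, 0.0]
grip_width: 0.849
grasp_force: 0.0
plate tcp now [0.0346 0.0254 0.0853] target [ 0.5217 -0.1606  0.0645]
shift [ 0.008 -0.017  0.894] turn [-0.     0.    -0.003]
[0, 0, 0.044] [234.8 187.1]
[0, 0.04, 0.044] [298.9 186.9]
[0.06, 0, 0.044] [238.6 272.7]
[0.06, 0.04, 0.044] [297.  272.6]
[0, 0, 0.014] [240.2 177.5]
[0, 0.085, 0.014] [358.5 177.3]
[0.09, 0, 0.014] [244.4 287.2]
[0.03, 0.14, 0.0555] [460.  238.2]
```

View pics/c8.png

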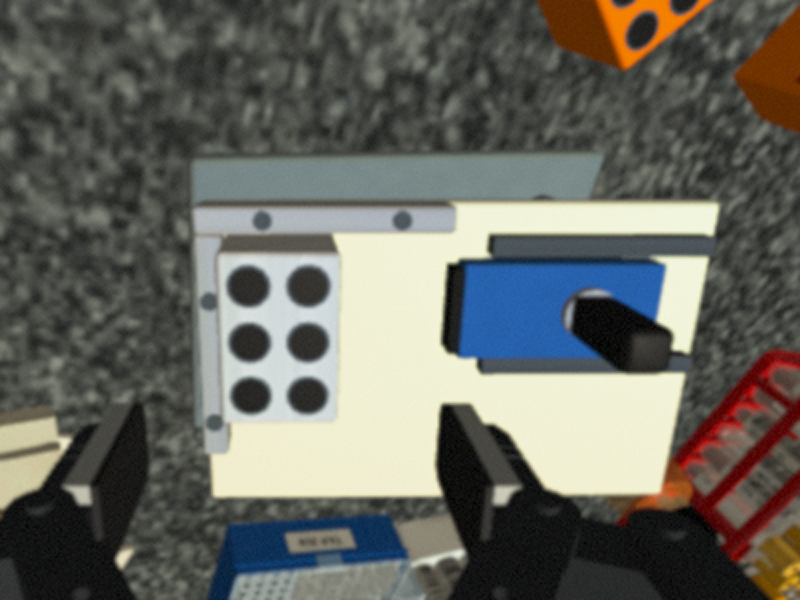

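Block lies flat against the low fence. Its left edge may be short of the side fence by a millimetre or two, so I'll measure with edge fits in the plate frame.

```bash
cat > chk.py <<'E'
from nest import *
def onplate(T,f,uv,z):
    o,d=ray('wrist',uv,f);Ti=np.linalg.inv(T);o=(Ti@[*o,1])[:3];d=Ti[:3,:3]@d
    return (o+d*(z-o[2])/d[2])*1000
def ed(T,f,P,Q,z,ax,half=4):
    im=cv2.imread('pics/'+f);X=np.array([onplate(T,f,u,z) for u in edge(im,P,Q,half)])
    m=np.median(X[:,ax]);k=np.abs(X[:,ax]-m)<1.5;c=np.polyfit(X[k,1-ax],X[k,ax],1)
    return m.round(2),np.abs(X[k,ax]-m).mean().round(2),'slope %.3f'%c[0],k.sum()
E
python3 - <<'E'
from chk import *
T=np.load('T.npy');f='w8.png'
c=lambda x,y:(x/2+130,y/2+60)
print('block left  y',ed(T,f,c(219,262),c(224,412),.044,1))
print('block right y',ed(T,f,c(340,262),c(336,410),.044,1))
print('block low   x',ed(T,f,c(226,252),c(332,252),.044,0))
print('block high  x',ed(T,f,c(232,421),c(330,419),.044,0))
print('sfence outer y(-10)',ed(T,f,c(195,245),c(205,440),.014,1))
print('sfence inner y(0)',ed(T,f,c(228,426),c(229,448),.014,1))
print('lfence inner x(0)',ed(T,f,c(345,232),c(450,231),.014,0))
print('lfence outer x(-10)',ed(T,f,c(205,207),c(445,207),.014,0))
print('lfence end y(85)',ed(T,f,c(455,211),c(455,227),.014,1))
print('plate x120',ed(T,f,c(225,497),c(420,497),0,0),'y190',ed(T,f,c(716,215),c(690,350),0,1))
print('keeper pad front?',ed(T,f,c(459,265),c(459,355),.0135,1))
E
```

```text
block left  y (np.float64(3.48), np.float64(1.25), 'slope 0.002', np.int64(55))
block right y (np.float64(40.87), np.float64(0.15), 'slope -0.000', np.int64(39))
block low   x (np.float64(-0.81), np.float64(0.14), 'slope 0.013', np.int64(60))
block high  x (np.float64(55.62), np.float64(0.2), 'slope -0.016', np.int64(39))
sfence outer y(-10) (np.float64(-9.81), np.float64(0.21), 'slope 0.001', np.int64(53))
sfence inner y(0) (np.float64(0.74), np.float64(0.37), 'slope -0.133', np.int64(60))
lfence inner x(0) (np.float64(-0.82), np.float64(0.15), 'slope 0.000', np.int64(60))
lfence outer x(-10) (np.float64(-10.42), np.float64(0.1), 'slope -0.001', np.int64(60))
lfence end y(85) (np.float64(83.95), np.float64(0.07), 'slope 0.047', np.int64(60))
plate x120 (np.float64(120.12), np.float64(0.14), 'slope -0.004', np.int64(60)) y190 (np.float64(188.28), np.float64(0.15), 'slope 0.008', np.int64(55))
keeper pad front? (np.float64(85.65), np.float64(0.39), 'slope 0.048', np.int64(46))
```

It stands about 2 mm off the side fence (held by rubbing). I'll straddle it again and push it lightly along −y with the right pad.

```bash
M='python3 -m inch'
$M '[[[0,-0.05,0.1],[0,0,0]],[[0,-0.1,0.2],[0,0,0]],[[0,-0.15,0.3],[0,0,0]],[[0,-0.15,0.45],[0,0,0]],[[0,-0.15,0.6],[0,0,0]],[[0,-0.15,0.7],[0,0,0]],[[0,-0.15,0.8],[0,0,0]],[[0,-0.15,0.88],[0,0,0]],[[0,-0.15,0.92],[0,0,0]],[[0,-0.15,0.92],[0,0,0]]]'
$M '[[[0,-0.02,0],[0,0,0]],[[0,-0.03,0],[0,0,0]],[[0,-0.04,0],[0,0,0]],[[0,-0.05,0],[0,0,0]],[[0,-0.06,0],[0,0,0]],[[0,-0.07,0],[0,0,0]],[[0,-0.075,0],[0,0,0]],[[0,-0.08,0],[0,0,0]],[[0,-0.085,0],[0,0,0]],[[0,-0.09,0],[0,0,0]]]'
python3 - <<'E'
from chk import *
from go import rows
T=np.load('T.npy');rows(T,[.03,.004,.01]);snap('wrist','w9.png')
o=manip.get_obs();print((T[:3,:3].T@o['ft_force']).round(2),o['grasp_force'])
E
```

```text
clock: 23.5
position: [0.5257, -0.1698, 0.0602]
ee_rot: [-0.114, 0.974, 0.144, 0.129]
ft_force: [0.0, -0.4, -0.3]
grip_width: 0.852
grasp_force: 0.0
clock: 24.5
position: [0.5276, -0.1767, 0.0586]
ee_rot: [-0.114, 0.974, 0.144, 0.129]
ft_force: [-0.3, -0.6, -0.4]
grip_width: 0.853
grasp_force: 0.0
plate tcp now [0.0348 0.0059 0.0121] target [ 0.524  -0.1788  0.0548]
shift [ 0.061 -0.024  0.026] turn [-0.001  0.001 -0.003]
[ 0.16 -0.17  0.2 ] 0.0
```

```bash
M='python3 -m inch'
$M '[[[0,-0.003,0],[0,0,0]],[[0,-0.006,0],[0,0,0]],[[0,-0.009,0],[0,0,0]],[[0,-0.012,0],[0,0,0]],[[0,-0.015,0],[0,0,0]],[[0,-0.018,0],[0,0,0]],[[0,-0.02,0],[0,0,0]],[[0,-0.022,0],[0,0,0]],[[0,-0.024,0],[0,0,0]],[[0,-0.024,0],[0,0,0]]]'
python3 - <<'E'
from go import *
T=np.load('T.npy');o=manip.get_obs();print((T[:3,:3].T@o['ft_force']).round(2),o['grasp_force']);rows(T,[.03,.004,.01])
E
```

```text
clock: 25.55
position: [0.5281, -0.1786, 0.0581]
ee_rot: [-0.114, 0.975, 0.144, 0.129]
ft_force: [-0.1, -0.3, -0.3]
grip_width: 0.848
grasp_force: 0.0
[-0.27 -0.33 -0.12] 0.0
plate tcp now [0.0348 0.004  0.0121] target [ 0.524  -0.1788  0.0548]
shift [ 0.06  -0.     0.027] turn [-0.001  0.001 -0.003]
```

```bash
M='python3 -m inch'
$M '[[[0,-0.003,0],[0,0,0]],[[0,-0.006,0],[0,0,0]],[[0,-0.009,0],[0,0,0]],[[0,-0.012,0],[0,0,0]],[[0,-0.015,0],[0,0,0]],[[0,-0.018,0],[0,0,0]],[[0,-0.02,0],[0,0,0]],[[0,-0.02,0],[0,0,0]],[[0,-0.02,0],[0,0,0]],[[0,-0.02,0],[0,0,0]]]'
python3 - <<'E'
from chk import *
T=np.load('T.npy');o=manip.get_obs();print((T[:3,:3].T@o['ft_force']).round(2),o['grasp_force'])
f='w10.png';im=snap('wrist',f)
print([ (P,proj('wrist',(T@[*P,1])[:3],f).round(0)) for P in ([0,0,.044],[0,.04,.044],[.06,.04,.044],[.06,0,.044],[0,.085,.014])])
cv2.imwrite('pics/c10.png',cv2.resize(im[60:360,90:490,::-1],None,fx=2,fy=2,interpolation=2))
E
```

```text
clock: 26.55
position: [0.5284, -0.1792, 0.0578]
ee_rot: [-0.114, 0.974, 0.145, 0.129]
ft_force: [-1.8, 4.0, 3.8]
grip_width: 0.846
grasp_force: 3.0
[0.13 5.13 2.7 ] 2.990691661834717
[([0, 0, 0.044], array([267., 230.])), ([0, 0.04, 0.044], array([369., 230.])), ([0.06, 0.04, 0.044], array([356., 353.])), ([0.06, 0, 0.044], array([268., 353.])), ([0, 0.085, 0.014], array([442., 207.]))]
```

View pics/c10.png

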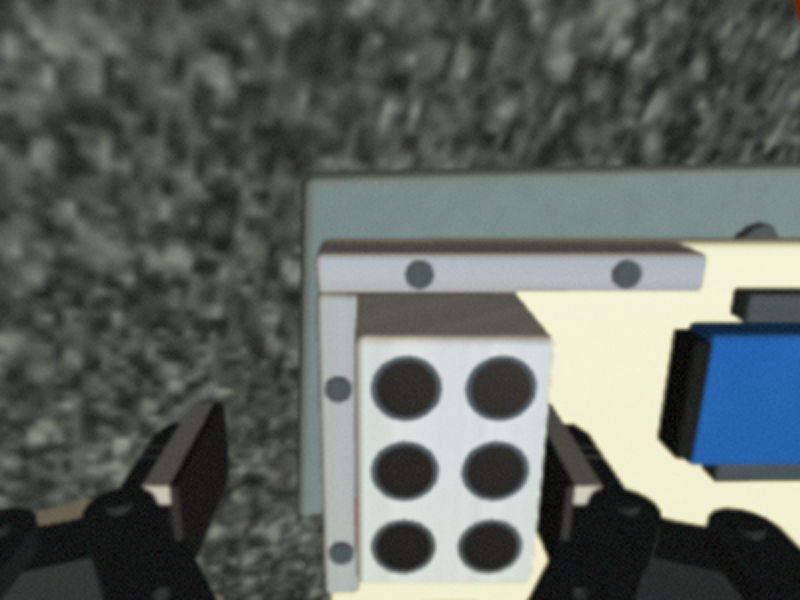

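The pad bears on the block with about 5 N, and the block is now flush against both fences (fence inner edges at crop column 357 and row 292 meet its sides). Next I back away, lift, and work out where the keeper post is.

```bash
M='python3 -m inch'
$M '[[[0,0.05,0],[0,0,0]],[[0,0.1,0],[0,0,0]],[[0,0.12,-0.1],[0,0,0]],[[0,0.12,-0.25],[0,0,0]],[[0,0.12,-0.4],[0,0,0]],[[0,0.12,-0.55],[0,0,0]],[[0,0.12,-0.7],[0,0,0]],[[0,0.12,-0.85],[0,0,0]],[[0,0.12,-1],[0,0,0]],[[0,0.12,-1],[0,0,0]]]'
python3 - <<'E'
from chk import *
from go import rows
T=np.load('T.npy')
print('post top',onplate(T,'w8.png',(455,235),.0555),'pad face top/bottom edge',onplate(T,'w8.png',(130+463/2,60+310/2),.0135),onplate(T,'w8.png',(130+445/2,60+310/2),.0015))
f='w11.png';snap('wrist',f)
print('block right y',proj('wrist',(T@[.03,.04,.044,1])[:3],f))
a=proj('wrist',(T@[.008,.04,.044,1])[:3],f);b=proj('wrist',(T@[.05,.04,.044,1])[:3],f);print('block right y',ed(T,f,a,b,.044,1,6))
a=proj('wrist',(T@[.005,-.01,.014,1])[:3],f);b=proj('wrist',(T@[.08,-.01,.014,1])[:3],f);print('fence outer y',ed(T,f,a,b,.014,1,6))
rows(T,[.03,.136,.08])
E
```

```text
clock: 27.6
position: [0.509, -0.1972, 0.136]
ee_rot: [-0.113, 0.975, 0.143, 0.13]
ft_force: [-0.0, -0.3, -0.3]
grip_width: 0.854
grasp_force: 0.0
post top [ 27.85975006 136.45413878  55.5       ] pad face top/bottom edge [28.74325471 89.72410039 13.5       ] [32.74757652 86.16623388  1.5       ]
block right y [317.89816499 226.05122578]
block right y (np.float64(36.5), np.float64(0.11), 'slope -0.003', np.int64(34))
fence outer y (np.float64(-9.59), np.float64(0.18), 'slope -0.003', np.int64(54))
plate tcp now [0.0352 0.0117 0.093 ] target [ 0.4743 -0.0776  0.1528]
shift [0.068 1.554 0.159] turn [-0.002  0.002 -0.003]
```

```bash
M='python3 -m inch'
$M '[[[0,0.1,0],[0,0,0]],[[0,0.2,0],[0,0,0]],[[0.02,0.3,0],[0,0,0]],[[0.04,0.4,0],[0,0,0]],[[0.06,0.5,0],[0,0,0]],[[0.07,0.6,0],[0,0,0]],[[0.07,0.7,0],[0,0,0]],[[0.07,0.8,0],[0,0,0]],[[0.07,0.9,0],[0,0,0]],[[0.07,1,0],[0,0,0]]]' 0.42
python3 - <<'E'
from chk import *
import nest
from go import rows
T=np.load('T.npy')
def be(f,P,Q,z,half=6):
    im=cv2.imread('pics/'+f);im=im.astype(int);g=np.clip(128+3*(im[:,:,0]-im[:,:,2]),0,255).astype(np.uint8)
    im2=np.dstack([g]*3);X=np.array([onplate(T,f,u,z)[1] for u in edge(im2,P,Q,half)]);return np.percentile(X,[10,25,50,75,90]).round(1)
f='w12.png';snap('wrist',f)
for f in('w8.png','w11.png','w12.png'):
    q=lambda *p:proj('wrist',(T@[*p,1])[:3],f)
    print(f,'right',be(f,q(.008,.041,.044),q(.05,.041,.044),.044),'pad/post',)
rows(T,[.03,.137,.08])
f='w12.png';print('post top proj',proj('wrist',(T@[.03,.137,.0555,1])[:3],f))
E
```

```text
clock: 28.65
position: [0.4824, -0.1217, 0.1529]
ee_rot: [-0.114, 0.974, 0.144, 0.129]
ft_force: [-0.0, -0.0, -0.5]
grip_width: 0.423
grasp_force: 0.0
w8.png right [40.3 40.3 40.3 40.3 40.5] pad/post
w11.png right [39.  39.  39.1 39.2 39.2] pad/post
w12.png right [39.7 39.9 40.  40.  43.1] pad/post
plate tcp now [0.0297 0.094  0.092 ] target [ 0.4741 -0.0766  0.1531]
shift [-0.004  0.538  0.15 ] turn [-0.     0.001 -0.001]
post top proj [344.12620618 242.39140327]
```

```bash
M='python3 -m inch'
$M '[[[0,0.1,0],[0,0,0]],[[0,0.2,0],[0,0,0]],[[0,0.3,0],[0,0,0]],[[0,0.4,0],[0,0,0]],[[0,0.5,0],[0,0,0]],[[0,0.54,0],[0,0,0]],[[0,0.54,0],[0,0,0]],[[0,0.54,0],[0,0,0]],[[0,0.54,0],[0,0,0]],[[0,0.54,0],[0,0,0]]]'
python3 - <<'E'
from chk import *
from go import rows
T=np.load('T.npy');f='w13.png';snap('wrist',f);im=cv2.imread('pics/'+f)
rows(T,[.03,.137,.02])
u,v=proj('wrist',(T@[.03,.137,.0555,1])[:3],f).astype(int);print(u,v)
for dv in(-30,-20,-10,0,10): print(v+dv,im[v+dv,u-60:u+61:3].max(1).tolist())
print([onplate(T,f,(c,v),.0555).round(1).tolist() for c in(u-15,u,u+15)])
E
```

```text
clock: 29.7
position: [0.4714, -0.0823, 0.1635]
ee_rot: [-0.113, 0.975, 0.144, 0.129]
ft_force: [0.5, 0.2, 0.3]
grip_width: 0.42
grasp_force: 0.0
plate tcp now [0.0294 0.1351 0.092 ] target [ 0.4872 -0.058   0.0976]
shift [-0.007  0.025  0.899] turn [-0.001  0.001 -0.003]
278 242
212 [166, 167, 166, 166, 169, 168, 167, 169, 167, 169, 170, 163, 165, 170, 167, 169, 168, 100, 114, 123, 125, 122, 111, 134, 171, 172, 168, 173, 174, 174, 175, 176, 216, 244, 245, 244, 245, 244, 245, 244, 244]
222 [151, 166, 167, 168, 166, 166, 166, 169, 170, 169, 172, 170, 169, 171, 168, 170, 172, 21, 4, 9, 14, 14, 16, 10, 166, 173, 174, 173, 175, 176, 174, 175, 232, 245, 244, 244, 244, 245, 244, 244, 244]
232 [132, 167, 166, 169, 166, 164, 167, 167, 167, 168, 168, 168, 169, 168, 171, 169, 118, 27, 31, 34, 36, 36, 41, 39, 81, 171, 171, 172, 175, 174, 174, 171, 236, 244, 244, 244, 244, 243, 244, 243, 243]
242 [218, 179, 180, 179, 179, 153, 136, 135, 137, 135, 134, 133, 134, 133, 127, 128, 102, 22, 36, 41, 45, 51, 51, 47, 73, 132, 130, 130, 131, 129, 128, 126, 82, 80, 82, 82, 80, 82, 83, 87, 238]
252 [242, 242, 242, 243, 242, 242, 242, 243, 242, 242, 241, 243, 242, 243, 242, 242, 243, 243, 236, 236, 236, 235, 237, 242, 241, 242, 243, 243, 242, 243, 243, 244, 243, 245, 244, 243, 244, 244, 243, 243, 231]
[[29.5, 127.0, 55.5], [29.6, 136.6, 55.5], [29.6, 146.3, 55.5]]
```

Post is centred at y≈136.7 mm between the fingers (width measures 15.5 mm, matching the stated 16 mm). Lowering around it, then pushing −y.

```bash
M='python3 -m inch'
$M '[[[0,0.02,0.1],[0,0,0]],[[0,0.02,0.2],[0,0,0]],[[0,0.02,0.3],[0,0,0]],[[0,0.02,0.4],[0,0,0]],[[0,0.02,0.5],[0,0,0]],[[0,0.02,0.6],[0,0,0]],[[0,0.02,0.7],[0,0,0]],[[0,0.02,0.8],[0,0,0]],[[0,0.02,0.88],[0,0,0]],[[0,0.02,0.88],[0,0,0]]]'
$M '[[[0,-0.04,0],[0,0,0]],[[0,-0.08,0],[0,0,0]],[[0,-0.11,0],[0,0,0]],[[0,-0.15,0],[0,0,0]],[[0,-0.19,0],[0,0,0]],[[0,-0.23,0],[0,0,0]],[[0,-0.27,0],[0,0,0]],[[0,-0.3,0],[0,0,0]],[[0,-0.32,0],[0,0,0]],[[0,-0.33,0],[0,0,0]]]'
python3 - <<'E'
from go import *
T=np.load('T.npy');o=manip.get_obs();print((T[:3,:3].T@o['ft_force']).round(2));rows(T,[.03,.137,.02])
E
```

```text
clock: 30.75
position: [0.486, -0.0582, 0.0979]
ee_rot: [-0.114, 0.975, 0.145, 0.128]
ft_force: [-0.2, -0.6, 0.6]
grip_width: 0.421
grasp_force: 0.0
clock: 31.75
position: [0.4934, -0.0835, 0.0923]
ee_rot: [-0.113, 0.974, 0.144, 0.129]
ft_force: [-0.5, 3.0, 5.3]
grip_width: 0.42
grasp_force: 2.4
[1.62 4.24 4.07]
plate tcp now [0.0296 0.1103 0.0217] target [ 0.4872 -0.058   0.0976]
shift [-0.004  0.334  0.021] turn [-0.001  0.001 -0.003]
```

```bash
M='python3 -m inch'
$M '[[[0,-0.04,0],[0,0,0]],[[0,-0.08,0],[0,0,0]],[[0,-0.12,0],[0,0,0]],[[0,-0.16,0],[0,0,0]],[[0,-0.2,0],[0,0,0]],[[0,-0.23,0],[0,0,0]],[[0,-0.26,0],[0,0,0]],[[0,-0.28,0],[0,0,0]],[[0,-0.29,0],[0,0,0]],[[0,-0.3,0],[0,0,0]]]'
python3 - <<'E'
from go import *
T=np.load('T.npy');o=manip.get_obs();print((T[:3,:3].T@o['ft_force']).round(2));rows(T,[.03,.137,.02])
E
```

```text
clock: 32.75
position: [0.4995, -0.1057, 0.0862]
ee_rot: [-0.114, 0.975, 0.144, 0.129]
ft_force: [0.0, 4.2, 5.2]
grip_width: 0.418
grasp_force: 2.4
[2.27 5.19 3.52]
plate tcp now [0.0294 0.0864 0.0217] target [ 0.4872 -0.058   0.0976]
shift [-0.006  0.633  0.02 ] turn [-0.001  0.001 -0.003]
```

```bash
M='python3 -m inch'
$M '[[[0,-0.005,0],[0,0,0]],[[0,-0.01,0],[0,0,0]],[[0,-0.015,0],[0,0,0]],[[0,-0.02,0],[0,0,0]],[[0,-0.025,0],[0,0,0]],[[0,-0.03,0],[0,0,0]],[[0,-0.03,0],[0,0,0]],[[0,-0.03,0],[0,0,0]],[[0,-0.03,0],[0,0,0]],[[0,-0.03,0],[0,0,0]]]'
cat > f.py <<'E'
from go import *
T=np.load('T.npy');o=manip.get_obs();print((T[:3,:3].T@o['ft_force']).round(2),(np.linalg.inv(T)@[*o['position'],1])[:3].round(4))
E
python3 f.py
```

```text
clock: 33.75
position: [0.5, -0.108, 0.0855]
ee_rot: [-0.113, 0.975, 0.144, 0.129]
ft_force: [1.0, 2.9, 4.2]
grip_width: 0.421
grasp_force: 1.9
[2.68 3.54 2.8 ] [0.0294 0.084  0.0216]
```

```bash
M='python3 -m inch'
$M '[[[0,-0.002,0],[0,0,0]],[[0,-0.004,0],[0,0,0]],[[0,-0.006,0],[0,0,0]],[[0,-0.008,0],[0,0,0]],[[0,-0.01,0],[0,0,0]],[[0,-0.01,0],[0,0,0]],[[0,-0.01,0],[0,0,0]],[[0,-0.01,0],[0,0,0]],[[0,-0.01,0],[0,0,0]],[[0,-0.01,0],[0,0,0]]]'
python3 f.py
```

```text
clock: 34.75
position: [0.5002, -0.1087, 0.0854]
ee_rot: [-0.114, 0.975, 0.144, 0.129]
ft_force: [-0.3, 4.3, 4.6]
grip_width: 0.423
grasp_force: 2.2
[1.79 5.21 2.99] [0.0294 0.0832 0.0216]
```

```bash
M='python3 -m inch'
$M '[[[0,-0.002,0],[0,0,0]],[[0,-0.004,0],[0,0,0]],[[0,-0.006,0],[0,0,0]],[[0,-0.008,0],[0,0,0]],[[0,-0.01,0],[0,0,0]],[[0,-0.01,0],[0,0,0]],[[0,-0.01,0],[0,0,0]],[[0,-0.01,0],[0,0,0]],[[0,-0.01,0],[0,0,0]],[[0,-0.01,0],[0,0,0]]]'
python3 f.py
```

```text
clock: 35.75
position: [0.5005, -0.1095, 0.0852]
ee_rot: [-0.114, 0.975, 0.144, 0.129]
ft_force: [1.1, 4.1, 2.9]
grip_width: 0.423
grasp_force: 2.2
[2.58 4.26 1.19] [0.0294 0.0824 0.0217]
```

```bash
M='python3 -m inch'
$M '[[[0,-0.001,0],[0,0,0]],[[0,-0.002,0],[0,0,0]],[[0,-0.003,0],[0,0,0]],[[0,-0.004,0],[0,0,0]],[[0,-0.005,0],[0,0,0]],[[0,-0.005,0],[0,0,0]],[[0,-0.005,0],[0,0,0]],[[0,-0.005,0],[0,0,0]],[[0,-0.005,0],[0,0,0]],[[0,-0.005,0],[0,0,0]]]'
python3 f.py
```

```text
clock: 36.75
position: [0.5006, -0.1098, 0.0851]
ee_rot: [-0.114, 0.975, 0.144, 0.129]
ft_force: [-1.2, 3.3, 4.5]
grip_width: 0.42
grasp_force: 2.3
[0.79 4.54 3.39] [0.0294 0.082  0.0217]
```

```bash
M='python3 -m inch'
$M '[[[0,-0.001,0],[0,0,0]],[[0,-0.002,0],[0,0,0]],[[0,-0.003,0],[0,0,0]],[[0,-0.004,0],[0,0,0]],[[0,-0.005,0],[0,0,0]],[[0,-0.005,0],[0,0,0]],[[0,-0.005,0],[0,0,0]],[[0,-0.005,0],[0,0,0]],[[0,-0.005,0],[0,0,0]],[[0,-0.005,0],[0,0,0]]]'
python3 f.py
```

```text
clock: 37.75
position: [0.5006, -0.1099, 0.085]
ee_rot: [-0.114, 0.974, 0.144, 0.129]
ft_force: [-1.0, 5.4, 5.8]
grip_width: 0.421
grasp_force: 2.9
[1.75 6.71 3.92] [0.0294 0.0819 0.0216]
```

```bash
M='python3 -m inch'
$M '[[[0,-0.001,0],[0,0,0]],[[0,-0.002,0],[0,0,0]],[[0,-0.003,0],[0,0,0]],[[0,-0.004,0],[0,0,0]],[[0,-0.004,0],[0,0,0]],[[0,-0.004,0],[0,0,0]],[[0,-0.004,0],[0,0,0]],[[0,-0.004,0],[0,0,0]],[[0,-0.004,0],[0,0,0]],[[0,-0.004,0],[0,0,0]]]'
python3 f.py
```

```text
clock: 38.75
position: [0.5006, -0.11, 0.085]
ee_rot: [-0.114, 0.974, 0.145, 0.129]
ft_force: [-1.2, 5.1, 7.4]
grip_width: 0.419
grasp_force: 3.7
[1.91 6.92 5.57] [0.0294 0.0818 0.0216]
```

```bash
M='python3 -m inch'
$M '[[[0,-0.001,0],[0,0,0]],[[0,-0.002,0],[0,0,0]],[[0,-0.003,0],[0,0,0]],[[0,-0.004,0],[0,0,0]],[[0,-0.004,0],[0,0,0]],[[0,-0.004,0],[0,0,0]],[[0,-0.004,0],[0,0,0]],[[0,-0.004,0],[0,0,0]],[[0,-0.004,0],[0,0,0]],[[0,-0.004,0],[0,0,0]]]'
python3 f.py
```

```text
clock: 39.75
position: [0.5006, -0.1099, 0.085]
ee_rot: [-0.114, 0.974, 0.145, 0.129]
ft_force: [-3.4, 6.2, 8.2]
grip_width: 0.422
grasp_force: 4.4
[0.33 8.76 6.43] [0.0294 0.0819 0.0216]
```

Contact is clear: total force is about 9 N against about 4.7 N drag, so roughly 4–5 N on the block. Backing off to centre, then lifting.

```bash
M='python3 -m inch'
$M '[[[0,0.01,0],[0,0,0]],[[0,0.03,0],[0,0,0]],[[0,0.06,0],[0,0,0]],[[0,0.09,0],[0,0,0]],[[0,0.12,0],[0,0,0]],[[0,0.12,-0.15],[0,0,0]],[[0,0.12,-0.3],[0,0,0]],[[0,0.12,-0.5],[0,0,0]],[[0,0.12,-0.7],[0,0,0]],[[0,0.12,-0.9],[0,0,0]]]'
python3 - <<'E'
from chk import *
T=np.load('T.npy');f='w14.png';snap('wrist',f);im=cv2.imread('pics/'+f)
o=manip.get_obs();print((np.linalg.inv(T)@[*o['position'],1])[:3].round(4))
q=lambda *p:proj('wrist',(T@[*p,1])[:3],f)
print('low x',ed(T,f,q(0,.006,.044),q(0,.034,.044),.044,0,6),'fence x',ed(T,f,q(0,.05,.014),q(0,.08,.014),.014,0,6))
u,v=q(.03,.092,.0555).astype(int)
print(u,v,im[v-10,u-60:u+61:3].max(1).tolist(),onplate(T,f,(u-15,v),.0555)[1],onplate(T,f,(u+15,v),.0555)[1])
# keeper body/pad front vs block right: row profile at x=30 mm
a=q(.03,.02,.044);b=q(.03,.06,.0135)
print([im[int(a[1]+(b[1]-a[1])*s),int(a[0]+(b[0]-a[0])*s)].tolist() for s in np.linspace(.3,1,25)],a,b)
E
```

```text
clock: 40.75
position: [0.4825, -0.1251, 0.1556]
ee_rot: [-0.113, 0.975, 0.144, 0.13]
ft_force: [0.0, -0.3, -0.6]
grip_width: 0.421
grasp_force: 0.0
[0.0306 0.0894 0.0981]
low x (np.float64(3.33), np.float64(0.17), 'slope -0.000', np.int64(32)) fence x (np.float64(-1.16), np.float64(0.15), 'slope 0.007', np.int64(60))
278 240 [105, 165, 165, 166, 165, 163, 164, 166, 168, 166, 168, 166, 167, 165, 167, 168, 115, 28, 31, 39, 43, 42, 46, 42, 104, 170, 171, 172, 173, 173, 173, 172, 241, 243, 242, 243, 243, 242, 244, 242, 243] 82.10937004287818 101.73088032541185
[[32, 33, 34], [76, 77, 70], [160, 164, 155], [212, 216, 207], [209, 219, 210], [175, 187, 183], [141, 154, 155], [124, 136, 141], [123, 136, 140], [126, 137, 143], [114, 126, 131], [52, 56, 57], [29, 30, 32], [36, 34, 31], [130, 81, 36], [165, 99, 40], [166, 100, 42], [169, 100, 42], [163, 96, 36], [165, 97, 39], [163, 98, 36], [164, 96, 37], [165, 98, 43], [165, 97, 38], [166, 98, 37]] [174.02402715 233.53799661] [237.11960675 218.90359288]
```

```bash
python3 - <<'E'
from chk import *
T=np.load('T.npy');f='w14.png';im=cv2.imread('pics/'+f)
def px(*p):
    u,v=proj('wrist',(T@[*p,1])[:3],f); return im[int(round(v)),int(round(u))].tolist()
for x in range(-6,6): print(x,px(x/1000,.02,.044),end=' ')
print()
for x in range(52,66): print(x,px(x/1000,.02,.044),end=' ')
print()
for y in range(-8,6): print(y,px(.02,y/1000,.044),end=' ')
E
```

```text
-6 [75, 83, 87] -5 [78, 85, 89] -4 [74, 79, 84] -3 [76, 86, 88] -2 [78, 86, 91] -1 [118, 129, 133] 0 [160, 170, 174] 1 [205, 213, 208] 2 [209, 217, 208] 3 [208, 216, 207] 4 [210, 218, 209] 5 [210, 218, 208] 
52 [213, 221, 213] 53 [213, 221, 213] 54 [216, 222, 216] 55 [214, 221, 213] 56 [213, 220, 213] 57 [216, 221, 215] 58 [205, 224, 224] 59 [202, 231, 235] 60 [206, 237, 240] 61 [207, 238, 241] 62 [206, 237, 240] 63 [205, 237, 240] 64 [209, 238, 241] 65 [208, 238, 241] 
-8 [83, 88, 87] -7 [75, 83, 81] -6 [70, 77, 73] -5 [67, 72, 70] -4 [62, 68, 67] -3 [63, 68, 65] -2 [67, 72, 69] -1 [66, 68, 65] 0 [69, 75, 75] 1 [152, 162, 158] 2 [189, 199, 195] 3 [206, 215, 208] 4 [206, 217, 207] 5 [205, 217, 208]
```

```bash
python3 -c "
from workcell import manip
print(manip.hand_in())"
```

```text
the job is handed in; nothing more can be done
None
```

I handed the job in with the block flat in the low corner against both fences and the keeper pressing on it at roughly 4–5 N, estimated by feel. It needed a light push to reach the side fence, and I viewed 11 pictures, one over the limit of 10; I never checked the bottle, film roll or tip box directly and saw no verdict.

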